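# Turn the griddle plate flat side up and lock it on the stovetop grill

## Task

Pancakes are next, and the griddle plate on the stovetop grill is ribbed side up: turn it over, without letting it drop, and put it back on the pan flat side up. Seat it level and fully home on the rim with the pins in its notches, the end with two notches over the two pins and the end with one notch over the single pin. Then swing the steel clip all the way round over the plate to lock it, and leave the eggs, the tub and the measuring jug where they stand.

Things in the scene. Friction and masses are not known exactly. Their poses are not given: they have to be found in the camera images.
- plate: Loose cast griddle plate, 0.55 to 0.9 kg, origin in its very middle. Slab 110 (x) x 170 (y) x 14 mm; +z face: nine ribs along x; -z face: flat, with a raised rim. Ribs and rim stand 4 mm proud, so it is 22 mm thick in all. At first it sits on the pan ribbed face (+z) up, axes along the pan's. It fits the pan either face up if turned end for end, about its own y axis.
- plate_near_bar (a point): Middle of the plate's handle bar at its -x end (towards the robot at first), axes as the plate: a round bar 10 mm thick along y, 95 mm from the plate's middle, straight for 62 mm, in the mid plane; 35 mm clear between bar and slab. Pinched from above across x (30 to 45 N), the bar can turn stiffly between the fingers as the plate tips.
- plate_far_bar (a point): Middle of the like handle bar at the plate's +x end; axes as the plate.
- plate_twin_end (a point): On the plate, mid thickness, 80 mm from the middle towards -y. The -y edge has two open notches, at x = -28 and +28 mm, each 16 mm wide, 14 mm deep (bottom 71 mm from the middle), cut right through.
- plate_single_end (a point): On the plate, mid thickness, 80 mm from the middle towards +y, in the one notch of that edge (x = 0; same size as the others).
- pan: Cast base pan of the stovetop grill, stands immovably on the hob; origin at the centre of its underside, z up, -x side to the robot. Open box 108 (x) x 146 (y) mm outside, rim 60 mm high, walls 8 mm. The plate rests on this rim, its origin 71 mm above the pan's, handles overhanging the -x and +x sides, with about 2 mm play along x and 3 mm along y.
- pan_twin_side (a point): On the pan, rim height, midway between its two pins (pan x = -28 and +28, y = -80 mm). All pins are steel, 12 mm thick, 19 mm tall above the rim, the upper half tapered to a 5 mm tip.
- pan_single_side (a point): On the pan, rim height, at the foot of the single pin (pan x = 0, y = +80 mm).
- clip_pivot (a point): Pivot of the steel swing clip, on a post at the pan's +y side (pan x = -33, y = +108, z = 84.5 mm). The clip is a flat bar 16 mm wide, 6 mm thick, reaching 58 mm from the pivot; its underside is 84.5 mm above the hob and passes 2.5 mm over a seated plate.
- clip_knob (a point): Top of the upright thumb knob on the clip: 13 mm thick, 50 mm from the pivot, stands from 90.5 to 115.5 mm above the hob. Push it sideways to swing the clip.
- clip (a joint): Angle of the clip, rad, growing counter-clockwise seen from above. 0: it points outwards and to the robot, along (-0.78, +0.62) of the pan's x, y, clear of the plate; 0.67: along the pan's -x; 2.24 (stop): locked, along the pan's -y across the plate. Light friction; it stays where it is left.
- egg_box: Closed card egg box, 106 x 155 x 72 mm, origin at the centre of its underside. Leave alone.
- tub: Round yoghurt tub, 72 mm wide, 71 mm tall, origin at the centre of its underside. Leave alone.
- jug: Clear plastic measuring jug, 141 x 155 x 129 mm, origin at the centre of its underside. Leave alone.

How it is judged:
By the outcome, as a careful person would: the job done as asked, in the order asked, and still so for the second after the job is handed in, with the robot touching nothing.
It also fails if it takes over 67 s, if anything falls off the work surface, if the arm or the gripper's body presses on something with over 40 N, if the wrist force passes 120 N, or if a joint passes its speed limit or range.

## Robot

A 7-joint arm with a two-finger parallel gripper is mounted at the origin on a cart in front of the work surface, level with it; the furniture and walls round the work are solid. World frame = base frame: x ahead of the robot, y to its left, z up, the work surface at z = 0. Lengths are in m, angles in rad, forces in N, time in s.
With the tool pointing down it reaches from about 0.4 to 0.85 m from the base axis. Payload 10.4 kg.
Tool frame: the origin (TCP) lies on the centre line of the jaws, within the pads' length; the fingertips stand 8 mm ahead of it and the grasp point (between the pads) lies 11 mm behind it (r.finger_overhang is the distance from the TCP to the fingertips, in m); z points along the fingers, y is the line along which they close (so a half turn about z gives the same grasp; the last joint's range is limited). The gripper opens to 87 mm and grips with 3 to 60 N. Pads are 19 mm wide; open, the fingers measure 117 mm over their backs; the gripper's body (75 mm by 190 mm) begins 51 mm behind the grasp point.
Start: joints at [-1.153, 0.332, -0.065, 1.46, 0.022, 1.35, -0.088], TCP at [0.267, 0.565, 0.231] pointing down, gripper open.
Joint ranges: [-2.6, 2.6], [-0.5, 2.12], [-1.47, 1.34], [0.16, 2.42], [-1.27, 4.41], [0.06, 2.06], [-2.6, 2.6]. Speed limits (rad/s): [2.22, 2.22, 2.79, 2.79, 3.14, 3.14, 3.14].

## Interface

Orientations are given as a unit quaternion [x, y, z, w].
In Python, from bench import r, vision gives the robot as it stands.
- The arm moves only by the tool drive_tool, never from a script. Its argument "series" is a list of rows, each a list of 2 entries, a list of its own where there are three numbers: the shift along the world's x, y, z in cm, then the turn about the world's z in degrees. A call has exactly 10 rows; each row shifts and turns the commanded pose from where the row before left it; what a row does not reach is not made up. A row lasts 1/8 s, in which the tool goes at most 62.5 mm and 10.7 degrees, less where a joint would pass 70% of its speed; a pose out of reach is approached as far as the arm can. A call with a gripper value outside its range is refused whole. "hand" is the closure, from 0 (fully open) to 1 (shut), set as the call begins (left out, the last holds). The fingers move at their own pace and stop on an object; "newtons" is the grip in N (left out, the last holds). Time passes only in rows, so rows that do not move let the fingers close, or fill a call up. It gives the time, the measured TCP pose, the force, the opening and the grip force at its end, in the units of the state.
- r.read_state(): the state, without advancing time (a new reading comes with each control period).
- vision.camera(name): name is "scene" or "side" or "wrist"; returns a dict with "color" (420x560x3 uint8, red, green, blue), "intrinsics" (3x3 intrinsics, pixels), "R" (3x3) and "t" (3): a world point X has camera coordinates R X + t; the wrist camera has in their place "mount" (4x4, takes a point from camera to tool coordinates, whose origin is the TCP and whose axes are the flange's). Camera axes: x right, y down, z forward; pixel columns grow to the right and rows downward; lengths in m; the calibration is good to about 2 mm. A picture is of the moment at which its call begins: read the wrist's pose just before it. There is no depth.
- r.close_job(): hands the job in; it is judged then, once.
The state is a dict: "time": time; "joint_positions": joint angles; "joint_vel": joint speeds; "joint_torque": joint torques, N m; "ee_pos": TCP position; "eef_rot": TCP orientation; "ft_force": force on the tool from outside, world axes, zero at the start; "torque": the same for the moment, N m; "width": finger opening in m; "grip_force": force on a finger pad.
Only numpy, scipy, OpenCV 4.12 (cv2) and the standard library are available. Lean on these libraries where they do the work, as an engineer would, in place of code of your own. Each camera call takes 0.05 s, during which the arm holds its last target. There are 200 camera calls.

## Working session

There is one attempt and no reset: what is moved stays moved. The work goes in short steps, Python scripts to look and compute and a tool call to move; the robot and the scene stay as the last step left them, time stands still between calls to the robot, and variables do not carry over. Pictures are saved under pics/ and viewed, at most 10 in all, crops included, and the job is handed in when it is done.

Besides the shell and the picture viewer there is one more tool, called after "Emit:" by a JSON object that holds its "fn" and its "kwargs", one argument or row to a line. drive_tool: Moves the arm, as the interface text tells. Its arguments: {"type":"object","properties":{"series":{"type":"array"},"hand":{"type":"number"},"newtons":{"type":"number"}},"required":["series"]}

```bash
mkdir -p pics; ls; python3 - <<'E'
from bench import r, vision
import cv2,numpy as np
print(r.read_state())
for n in ["scene","side"]:
    c=vision.camera(n); np.savez(f"pics/{n}0.npz",**c)
    cv2.imwrite(f"pics/{n}0.png",c["color"][:,:,::-1]); print(n,c["intrinsics"],c["R"],c["t"])
E
```

```text
pics
{'time': 0.0, 'joint_positions': array([-1.15261047,  0.33289585, -0.06468129,  1.46095584,  0.02159543,
        1.34992767, -0.08847788]), 'joint_vel': array([-0.00055428, -0.00027816,  0.0007591 , -0.00099551,  0.00094188,
       -0.00089614,  0.00010707]), 'joint_torque': array([ 5.96255140e-04, -6.23265839e+01,  2.46035610e-02, -3.89875031e+01,
       -6.14480604e-02,  3.98570183e-02,  1.42642257e-04]), 'ee_pos': array([0.26650347, 0.56489747, 0.229732  ]), 'eef_rot': array([ 2.18600940e-01,  9.75814057e-01, -7.34737933e-04, -1.27639702e-04]), 'ft_force': array([-1.08378474,  0.54309337, -0.37031388]), 'torque': array([-0.02781007,  0.02990076,  0.02499419]), 'grip_force': 0.0, 'width': 0.08659687298064438}
scene [[380.17867318   0.         278.49697528]
 [  0.         380.17867318 208.86419268]
 [  0.           0.           1.        ]] [[ 0.85311165 -0.52172693  0.00123852]
 [-0.3482721  -0.57124804 -0.7432242 ]
 [ 0.38846758  0.63362188 -0.66904129]] [-0.47686869  0.26589553  0.79759351]
side [[475.69295832   0.         278.08989296]
 [  0.         475.69295832 213.41159678]
 [  0.           0.           1.        ]] [[ 0.68571918 -0.72784682 -0.00531171]
 [-0.55972799 -0.52263793 -0.64308178]
 [ 0.46528893  0.44394662 -0.76577909]] [-0.38514993  0.38202637  0.95947739]
```

View pics/scene0.png

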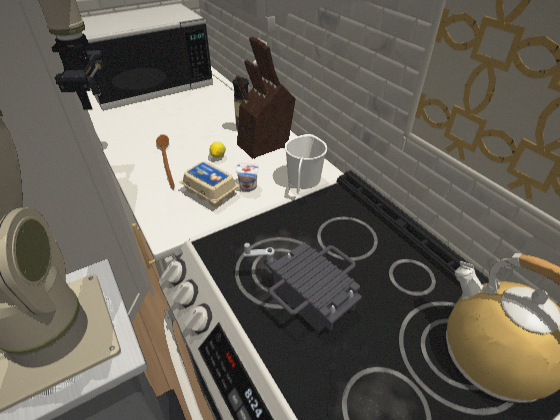

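View pics/side0.png

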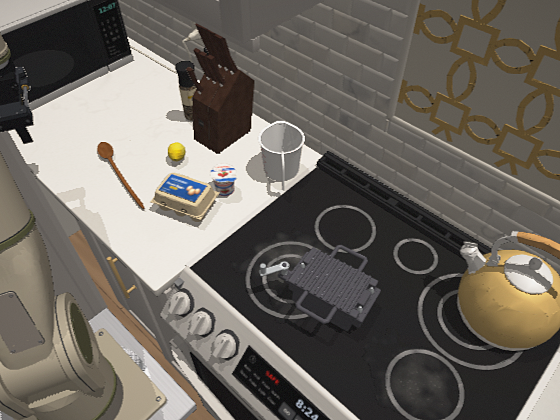

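Both show the plate on the pan mid-hob: around (315,283) in scene and (335,285) in side. The clip is at about (258,250) and (275,268). The eggs, tub and jug are to its left, beyond the pan. I'll enlarge.

```bash
python3 - <<'E'
import cv2,numpy as np
a=cv2.imread("pics/scene0.png")[225:345,230:370]; b=cv2.imread("pics/side0.png")[225:345,245:390]
a=cv2.resize(a,None,fx=5,fy=5,interpolation=cv2.INTER_CUBIC);b=cv2.resize(b,None,fx=5,fy=5,interpolation=cv2.INTER_CUBIC)
cv2.imwrite("pics/ca.png",np.clip(a*1.6,0,255).astype('uint8'));cv2.imwrite("pics/cb.png",np.clip(b*1.6,0,255).astype('uint8'))
E
```

```text
(no output)
```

View pics/ca.png

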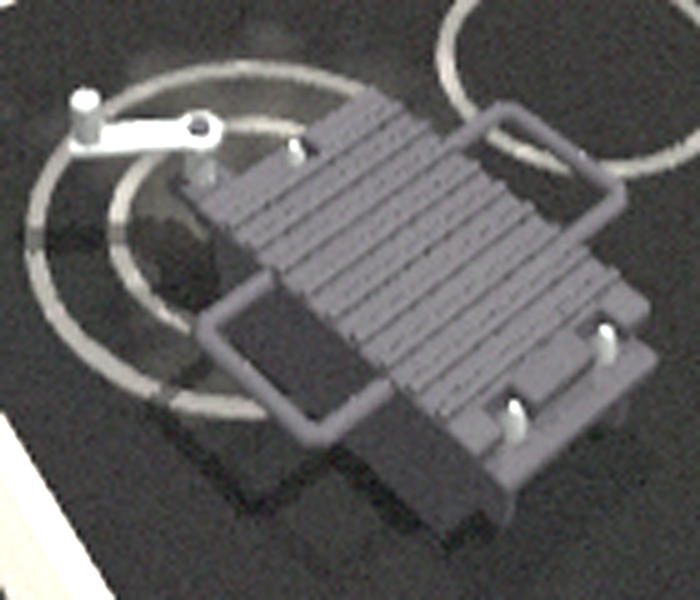

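View pics/cb.png

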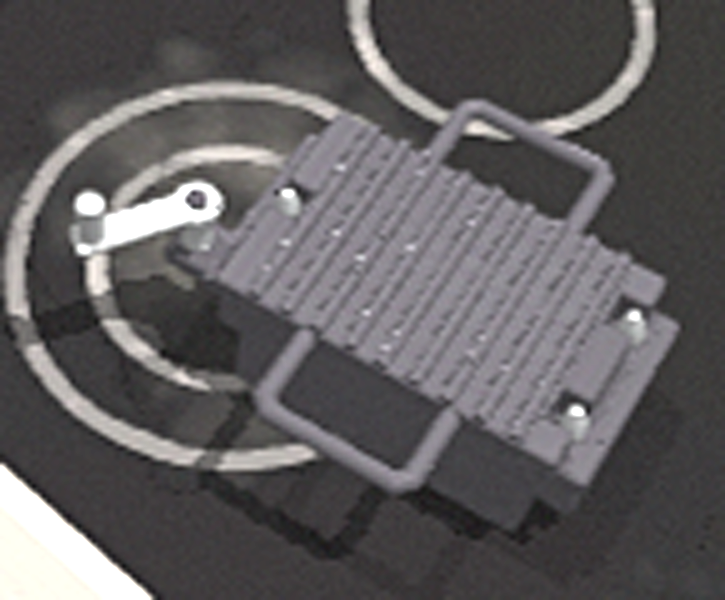

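Pin tips in the crops (scene / side): single (296,143)/(288,190), far twin (606,327)/(634,313), near twin (516,402)/(577,404). Knob top (85,97)/(88,202), pivot (200,125)/(198,200). Near bar middle (258,385)/(335,440), far bar (563,148)/(540,142). All agree with the layout described; next I fit the pan pose.

```bash
cat > h.py <<'E'
import numpy as np
from scipy.optimize import least_squares
from scipy.spatial.transform import Rotation as Ro
def cams(n): return dict(np.load(f"pics/{n}0.npz"))
def proj(c,X):
    p=(c["R"]@np.atleast_2d(X).T).T+c["t"]; q=(c["intrinsics"]@p.T).T; return q[:,:2]/q[:,2:]
def tri(cs,px):
    return least_squares(lambda X:np.concatenate([proj(c,X)[0]-p for c,p in zip(cs,px)]),[.6,0,.1]).x
E
python3 - <<'E'
from h import *
S,D=cams("scene"),cams("side")
f={ "single":((0,80,79),(296,143),(288,190)),"far":((28,-80,79),(606,327),(634,313)),"near":((-28,-80,79),(516,402),(577,404)),
"knob":((-72,139,115.5),(85,97),(88,202)),"pivot":((-33,108,90.5),(200,125),(198,200)),"nbar":((-95,0,71),(258,385),(335,440)),"fbar":((95,0,71),(563,148),(540,142))}
L=[];P=[];Q=[]
for k,(l,a,b) in f.items():
    a=np.array(a)/5+[230,225]-.4; b=np.array(b)/5+[245,225]-.4
    print(k,tri([S,D],[a,b]).round(4)); L.append(l);P.append(a);Q.append(b)
L=np.array(L)/1e3;P=np.array(P);Q=np.array(Q)
def w(x): return Ro.from_euler('z',x[2]).apply(L)+[x[0],x[1],x[3]]
def res(x):
    X=w(x);return np.r_[(proj(S,X)-P).ravel(),(proj(D,X)-Q).ravel()]
s=least_squares(res,[.6,-.1,0,0],x_scale=[.1,.1,.1,.01],loss='soft_l1')
print(s.x.round(4),np.rad2deg(s.x[2]),"res");print(res(s.x).reshape(2,-1,2).round(1))
print(w(s.x).round(4))
# eggs, tub, jug rough ground points from side
c=D
for nm,px in dict(egg_near=(195,222),tub=(222,193),jugbase=(283,180),eggL=(152,208)).items():
    d=c["R"].T@np.linalg.inv(c["intrinsics"])@np.r_[px,1]; o=-c["R"].T@c["t"]; print(nm,(o-d*o[2]/d[2]).round(3))
E
```

```text
single [ 0.5092 -0.1255  0.0799]
far [ 0.5623 -0.2791  0.0831]
near [ 0.5099 -0.2876  0.0815]
knob [ 0.4264 -0.0814  0.116 ]
pivot [ 0.4696 -0.1068  0.0966]
nbar [ 0.4305 -0.2211  0.0717]
fbar [ 0.6067 -0.1941  0.0844]
[ 5.235e-01 -2.038e-01  1.827e-01  3.000e-04] 10.465612270574534 res
[[[-0.3  0.3]
  [ 0.2  0.1]
  [ 0.1  0.6]
  [-0.1 -0.2]
  [-0.2  0.8]
  [-0.  -0. ]
  [ 0.4  0.3]]

 [[-0.1 -0. ]
  [ 0.2 -0.8]
  [ 0.1  0.3]
  [ 0.1 -0.9]
  [-0.3 -0.2]
  [-0.3  0.5]
  [-0.2 -1.7]]]
[[ 0.509  -0.1252  0.0793]
 [ 0.5656 -0.2774  0.0793]
 [ 0.5105 -0.2876  0.0793]
 [ 0.4274 -0.0802  0.1158]
 [ 0.4714 -0.1036  0.0908]
 [ 0.4301 -0.2211  0.0713]
 [ 0.6169 -0.1866  0.0713]]
egg_near [ 0.454  0.201 -0.   ]
tub [0.573 0.226 0.   ]
jugbase [ 0.726  0.136 -0.   ]
eggL [0.406 0.324 0.   ]
```

Emit:
{"fn": "drive_tool", "kwargs": {
  "series": [
    [[2.3,-5,-0.2],-5],
    [[2.3,-5,-0.2],-5],
    [[2.3,-5,-0.2],-5],
    [[2.3,-5,-0.2],-5],
    [[2.3,-5,-0.2],-5],
    [[2.3,-5,-0.2],-5],
    [[2.3,-5,-0.2],-5],
    [[2.3,-5,-0.2],-5],
    [[0,-5,0],-5],
    [[0,-5,0],-5]
  ],
  "hand": 0.58,
  "newtons": 35
}}

```text
time: 1.35
ee_pos: [0.4504, 0.0635, 0.2143]
eef_rot: [0.612, 0.791, -0.0, -0.0]
ft_force: [0.7, -0.8, -0.2]
width: 0.0361
grip_force: 0.0
```

Emit:
{"fn": "drive_tool", "kwargs": {
  "series": [
    [[-0.3,-4,-0.8],-0.5],
    [[-0.3,-4,-0.8],-0.5],
    [[-0.3,-4,-0.8],-0.5],
    [[-0.3,-4,-0.8],-0.5],
    [[-0.3,-4,-0.8],-0.5],
    [[-0.3,-4,-0.8],-0.5],
    [[-0.2,-4,-0.8],-0.5],
    [[0,-0.45,-2],-0.5],
    [[0,0,0],0],
    [[0,0,0],0]
  ]
}}

```text
time: 2.6
ee_pos: [0.4309, -0.2187, 0.139]
eef_rot: [0.637, 0.771, 0.0, -0.0]
ft_force: [0.4, 0.2, 0.2]
width: 0.0366
grip_force: 0.0
```

```bash
python3 - <<'E'
from bench import r, vision
import cv2,numpy as np
s=r.read_state(); print(s["ee_pos"],s["eef_rot"])
c=vision.camera("wrist"); print(c["intrinsics"],c["mount"])
np.savez("pics/wrist0.npz",**c,p=s["ee_pos"],q=s["eef_rot"])
cv2.imwrite("pics/w0.png",c["color"][:,:,::-1])
E
```

```text
[ 0.43088617 -0.21868394  0.13899306] [ 6.37427776e-01  7.70510105e-01  9.75332685e-05 -3.86698157e-06]
[[300.83581119   0.         280.87693747]
 [  0.         300.83581119 211.51949867]
 [  0.           0.           1.        ]] [[ 2.37197415e-04 -9.64280186e-01 -2.64884252e-01  7.17725920e-02]
 [ 9.99999848e-01  9.67604139e-05  5.43230592e-04 -5.77886962e-04]
 [-4.98196187e-04 -2.64884341e-01  9.64280062e-01 -1.55016497e-01]
 [ 0.00000000e+00  0.00000000e+00  0.00000000e+00  1.00000000e+00]]
```

View pics/w0.png

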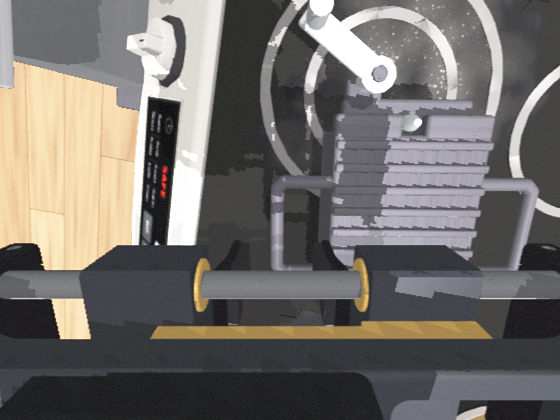

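The wrist view shows the near bar (columns 272–285) upright midway between the fingers at about 200 and 365, and square to them, which matches the fit. I'll descend and grip.

Emit:
{"fn": "drive_tool", "kwargs": {
  "series": [
    [[-0.08,-0.24,-1.6],-0.3],
    [[0,0,-1.6],0],
    [[0,0,-1.6],0],
    [[0,0,-1.6],0],
    [[0,0,-1.5],0],
    [[0,0,0],0],
    [[0,0,0],0],
    [[0,0,0],0],
    [[0,0,0],0],
    [[0,0,0],0]
  ]
}}

```text
time: 3.9
ee_pos: [0.43, -0.2216, 0.0598]
eef_rot: [0.64, 0.769, 0.0, 0.0]
ft_force: [0.6, 0.1, 0.1]
width: 0.0364
grip_force: 0.0
```

Emit:
{"fn": "drive_tool", "kwargs": {
  "series": [
    [[0,0,0],0],
    [[0,0,0],0],
    [[0,0,0],0],
    [[0,0,0],0],
    [[0,0,0],0],
    [[0,0,0],0],
    [[0,0,0],0],
    [[0,0,0],0],
    [[0,0,0],0],
    [[0,0,0],0]
  ],
  "hand": 1,
  "newtons": 38
}}

```text
time: 5.15
ee_pos: [0.4293, -0.2217, 0.0595]
eef_rot: [0.64, 0.768, -0.0, -0.0]
ft_force: [-5.7, 0.1, 3.8]
width: 0.0085
grip_force: 37.9
```

Emit:
{"fn": "drive_tool", "kwargs": {
  "series": [
    [[-0.1,-0.02,0.05],0],
    [[0.08,0.01,0.78],0],
    [[0.12,0.02,0.77],0],
    [[0.22,0.04,1.02],0],
    [[0.21,0.04,0.75],0],
    [[0.25,0.05,0.74],0],
    [[0.38,0.07,0.97],0],
    [[0.33,0.06,0.7],0],
    [[0.37,0.07,0.69],0],
    [[0.55,0.1,0.88],0]
  ]
}}

```text
time: 6.4
ee_pos: [0.4542, -0.2171, 0.1335]
eef_rot: [0.64, 0.769, 0.0, -0.0]
ft_force: [-0.6, -0.0, -4.7]
width: 0.0088
grip_force: 38.0
```

```bash
python3 - <<'E'
from bench import r, vision
import cv2,numpy as np
s=r.read_state(); print(s["ee_pos"],s["ft_force"],s["torque"],s["width"],s["grip_force"])
c=vision.camera("side")
cv2.imwrite("pics/s1.png",cv2.resize(c["color"][130:350,180:440,::-1],None,fx=2.5,fy=2.5))
E
```

```text
[ 0.45423061 -0.21706826  0.13346864] [-0.56040283 -0.04817693 -4.72757834] [-0.16871036  0.16896408 -0.00909647] 0.008782501359130489 38.01000773906708
```

View pics/s1.png

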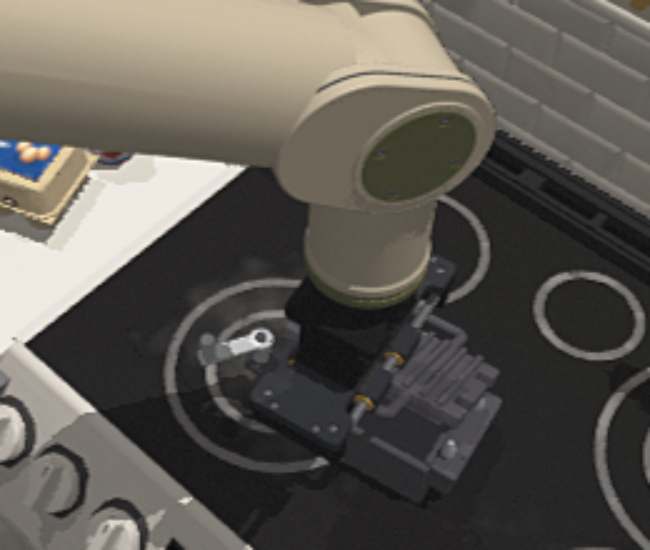

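The plate is tipping about its far edge as planned, with small forces, and its notches are rising off the pins.

Emit:
{"fn": "drive_tool", "kwargs": {
  "series": [
    [[0.77,0.14,1.05],0],
    [[0.86,0.16,0.97],0],
    [[0.92,0.17,0.89],0],
    [[1.0,0.19,0.81],0],
    [[1.07,0.2,0.75],0],
    [[1.13,0.21,0.65],0],
    [[1.18,0.22,0.55],0],
    [[1.21,0.22,0.45],0],
    [[1.25,0.23,0.35],0],
    [[1.27,0.23,0.25],0]
  ]
}}

```text
time: 7.7
ee_pos: [0.5613, -0.1973, 0.2002]
eef_rot: [0.64, 0.769, -0.0, -0.0]
ft_force: [0.3, 0.7, -7.2]
width: 0.009
grip_force: 38.0
```

Emit:
{"fn": "drive_tool", "kwargs": {
  "series": [
    [[0,0,1.0],0],
    [[0,0,1.5],0],
    [[0,0,1.5],0],
    [[0,0,1.5],0],
    [[0,0,1.5],0],
    [[0,0,1.5],0],
    [[0,0,1.0],0],
    [[0,0,0.5],0],
    [[0,0,0],0],
    [[0,0,0],0]
  ]
}}

```text
time: 8.95
ee_pos: [0.5603, -0.1974, 0.2997]
eef_rot: [0.64, 0.769, -0.0, -0.0]
ft_force: [0.0, -0.2, -7.2]
width: 0.0088
grip_force: 38.0
```

```bash
python3 - <<'E'
from bench import r, vision
import cv2,numpy as np
s=r.read_state(); print(s["ee_pos"],s["ft_force"],s["torque"],s["width"],s["grip_force"])
a=vision.camera("side")["color"][90:330,180:440,::-1];b=vision.camera("scene")["color"][90:330,180:440,::-1]
cv2.imwrite("pics/s2.png",cv2.resize(np.hstack([a,b]),None,fx=1.53,fy=1.53))
E
```

```text
[ 0.56034586 -0.19740067  0.29969381] [ 0.02123393 -0.18997053 -7.24479124] [-0.07541179  0.21396554  0.05926278] 0.0087865191070547 37.98993766307831
```

View pics/s2.png

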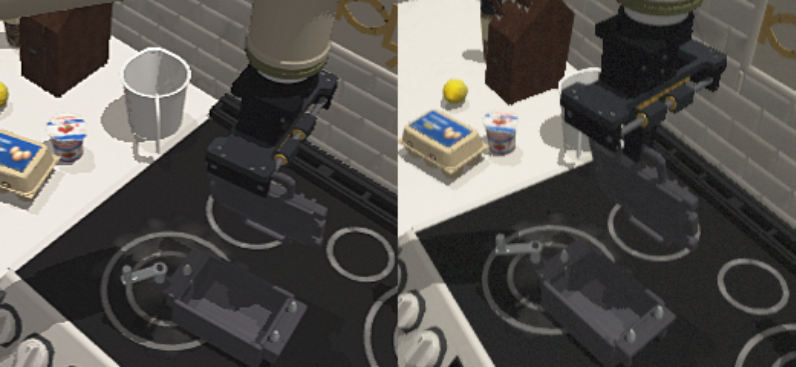

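The plate (0.74 kg) hangs about 19° off vertical with its lower bar towards +x, clear of the pan. I'll carry it back past the near wall.

Emit:
{"fn": "drive_tool", "kwargs": {
  "series": [
    [[-1.0,-0.19,0],0],
    [[-2.0,-0.37,0],0],
    [[-2.2,-0.41,0],0],
    [[-2.2,-0.41,0],0],
    [[-2.2,-0.41,0],0],
    [[-2.2,-0.41,0],0],
    [[-2.2,-0.41,0],0],
    [[-2.0,-0.37,0],0],
    [[-1.2,-0.22,0],0],
    [[0,0,0],0]
  ]
}}

```text
time: 10.3
ee_pos: [0.3879, -0.2299, 0.3004]
eef_rot: [0.64, 0.768, 0.001, 0.0]
ft_force: [-0.4, 0.8, -8.5]
width: 0.009
grip_force: 38.0
```

Emit:
{"fn": "drive_tool", "kwargs": {
  "series": [
    [[0,0,-1.0],0],
    [[0,0,-1.5],0],
    [[0,0,-1.5],0],
    [[0,0,-1.5],0],
    [[0,0,-1.5],0],
    [[0,0,-1.0],0],
    [[0,0,0],0],
    [[0,0,0],0],
    [[0,0,0],0],
    [[0,0,0],0]
  ]
}}

```text
time: 11.55
ee_pos: [0.3887, -0.2296, 0.2206]
eef_rot: [0.64, 0.769, 0.0, 0.0]
ft_force: [0.4, -0.1, -7.3]
width: 0.0088
grip_force: 38.0
```

```bash
python3 - <<'E'
from bench import r, vision
import cv2,numpy as np
s=r.read_state(); print(s["ee_pos"],s["eef_rot"],s["ft_force"],s["torque"],s["width"],s["joint_positions"].round(2))
a=vision.camera("side")["color"][110:350,150:410,::-1];b=vision.camera("scene")["color"][110:350,150:410,::-1]
cv2.imwrite("pics/s3.png",cv2.resize(np.hstack([a,b]),None,fx=1.53,fy=1.53))
E
```

```text
[ 0.38874175 -0.22957557  0.22058567] [6.39803922e-01 7.68538102e-01 2.23745394e-04 2.76446808e-04] [ 0.39037193 -0.13759226 -7.25681416] [-0.11566007  0.23746571  0.0028489 ] 0.008796410386769402 [-0.35 -0.12  0.75  1.94  0.08  1.29  0.55]
```

View pics/s3.png

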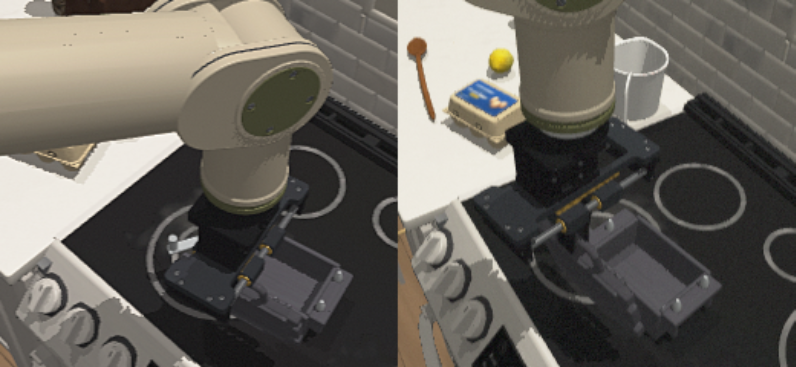

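The plate is just outside the near wall, with its lower bar at about rim height and a few mm clear. I'll lower it, then move +x so the wall swings it upright.

Emit:
{"fn": "drive_tool", "kwargs": {
  "series": [
    [[-0.2,-0.04,-0.8],0],
    [[-0.1,0,-1.0],0],
    [[0,0,-1.0],0],
    [[0.6,0.11,0],0],
    [[0.8,0.15,0],0],
    [[0.8,0.15,0],0],
    [[0.8,0.15,0],0],
    [[0.8,0.15,0],0],
    [[0.8,0.15,0],0],
    [[0.4,0.07,0],0]
  ]
}}

```text
time: 12.9
ee_pos: [0.436, -0.2205, 0.1922]
eef_rot: [0.64, 0.769, -0.0, -0.0]
ft_force: [-0.8, 0.1, -6.8]
width: 0.0087
grip_force: 38.0
```

```bash
python3 - <<'E'
from bench import r, vision
s=r.read_state(); print(s["ee_pos"],s["ft_force"],s["torque"],s["width"])
E
```

```text
[ 0.43600321 -0.22049994  0.1922129 ] [-0.83662187  0.14004276 -6.80218107] [-0.16394678  0.48444261 -0.01491018] 0.008705870588613928
```

Emit:
{"fn": "drive_tool", "kwargs": {
  "series": [
    [[1.18,0.22,0],0],
    [[1.18,0.22,0],0],
    [[1.24,0.23,0.04],0],
    [[1.24,0.23,0.03],0],
    [[1.23,0.23,-0.12],0],
    [[1.23,0.23,-0.25],0],
    [[1.19,0.22,-0.35],0],
    [[1.19,0.22,-0.46],0],
    [[0.4,0.07,-0.2],0],
    [[0,0,0],0]
  ]
}}

```text
time: 14.15
ee_pos: [0.5365, -0.2019, 0.1791]
eef_rot: [0.64, 0.769, -0.0, 0.0]
ft_force: [-4.7, 0.0, -5.9]
width: 0.0084
grip_force: 38.0
```

```bash
python3 - <<'E'
from bench import r, vision
import cv2,numpy as np
s=r.read_state(); print(s["ee_pos"],s["eef_rot"],s["ft_force"],s["torque"],s["width"])
a=vision.camera("side")["color"][110:350,190:450,::-1];b=vision.camera("scene")["color"][110:350,180:440,::-1]
cv2.imwrite("pics/s4.png",np.clip(cv2.resize(np.hstack([a,b]),None,fx=1.53,fy=1.53)*1.5,0,255))
E
```

```text
[ 0.53651329 -0.20190526  0.17908595] [ 6.39788984e-01  7.68550619e-01 -4.73930139e-05  8.70451681e-06] [-4.68423512  0.04790573 -5.91874723] [-0.18226056  1.03004313 -0.02370639] 0.008353230379831524[ WARN:0@1.414] global loadsave.cpp:1063 imwrite_ Unsupported depth image for selected encoder is fallbacked to CV_8U.
```

View pics/s4.png

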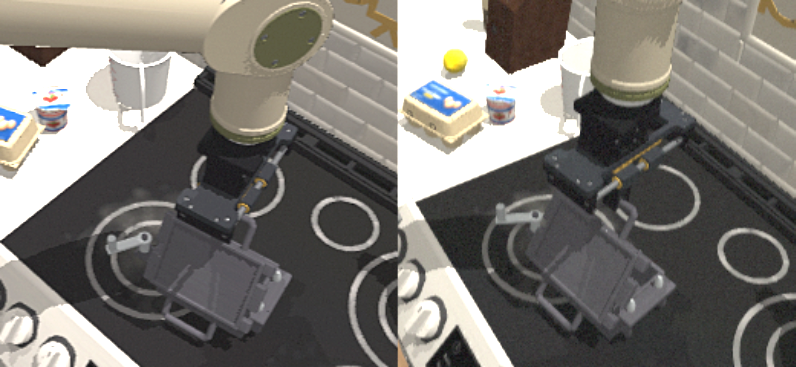

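The plate leans ribs-down on the near rim corner at roughly 57°, flat face up, with the clip clear. I'll keep lowering along the arc.

Emit:
{"fn": "drive_tool", "kwargs": {
  "series": [
    [[0.93,0.17,-0.52],0],
    [[0.93,0.17,-0.52],0],
    [[0.51,0.1,-0.38],0],
    [[0.51,0.1,-0.38],0],
    [[0.48,0.09,-0.43],0],
    [[0.48,0.09,-0.43],0],
    [[0.44,0.08,-0.46],0],
    [[0.44,0.08,-0.47],0],
    [[0.4,0.07,-0.51],0],
    [[0.4,0.07,-0.51],0]
  ]
}}

```text
time: 15.5
ee_pos: [0.5912, -0.1922, 0.1333]
eef_rot: [0.64, 0.768, -0.0, 0.0]
ft_force: [-7.4, -2.1, -3.4]
width: 0.0088
grip_force: 38.0
```

```bash
python3 - <<'E'
from bench import r, vision
import cv2,numpy as np
s=r.read_state(); d=s["ee_pos"][:2]-[.5235,-.2038]; print("pan",.9834*d[0]+.1816*d[1],-.1816*d[0]+.9834*d[1],s["ee_pos"],s["ft_force"],s["torque"],s["width"])
c=vision.camera("wrist"); cv2.imwrite("pics/w5.png",np.clip(c["color"][:,:,::-1]*1.4,0,255).astype('uint8'))
a=vision.camera("side")["color"][150:350,190:450,::-1]; cv2.imwrite("pics/s5.png",a)
E
```

```text
pan 0.06869717710690455 -0.0009092145282422175 [ 0.59121825 -0.19221934  0.1333216 ] [-7.37317757 -2.05554037 -3.43957604] [-0.50754584  1.74538026 -0.06970356] 0.008780440514303857
```

View pics/w5.png

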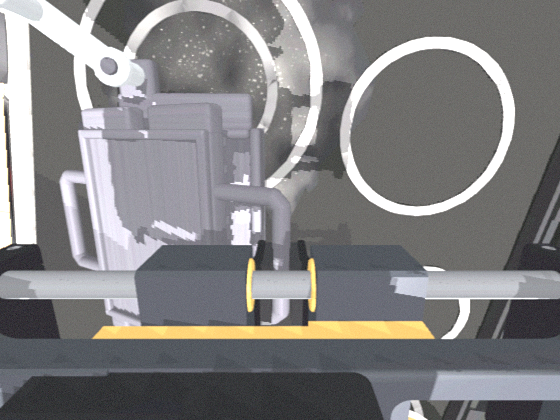

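The flat face is up, the bar is square in the pads, and the clip is clear to the left. Forces are modest, so I'm continuing slowly.

Emit:
{"fn": "drive_tool", "kwargs": {
  "series": [
    [[0.16,0.03,-0.3],0],
    [[0.17,0.03,-0.3],0],
    [[0.17,0.03,-0.3],0],
    [[0.17,0.03,-0.3],0],
    [[0.14,0.03,-0.29],0],
    [[0.14,0.03,-0.29],0],
    [[0.14,0.03,-0.29],0],
    [[0.14,0.03,-0.29],0],
    [[0,0,0],0],
    [[0,0,0],0]
  ]
}}

```text
time: 16.85
ee_pos: [0.6046, -0.1894, 0.1102]
eef_rot: [0.64, 0.769, 0.0, 0.001]
ft_force: [-1.4, -0.7, 1.0]
width: 0.0086
grip_force: 38.0
```

```bash
python3 - <<'E'
from bench import r, vision
import cv2,numpy as np
s=r.read_state(); d=s["ee_pos"][:2]-[.5235,-.2038]; print("pan",.9834*d[0]+.1816*d[1],-.1816*d[0]+.9834*d[1],s["ee_pos"],s["ft_force"],s["torque"],s["width"])
a=vision.camera("side")["color"][200:340,230:400,::-1];b=vision.camera("scene")["color"][200:340,210:380,::-1]
cv2.imwrite("pics/s6.png",np.clip(cv2.resize(np.hstack([a,b]),None,fx=2.35,fy=2.35)*1.6,0,255).astype('uint8'))
E
```

```text
pan 0.08232507987366051 -0.0005743401833752035 [ 0.6045584  -0.18941535  0.11016692] [-1.37173036 -0.74063444  0.96899181] [-0.47716104  0.6698932  -0.08472652] 0.008593308891236504
```

View pics/s6.png

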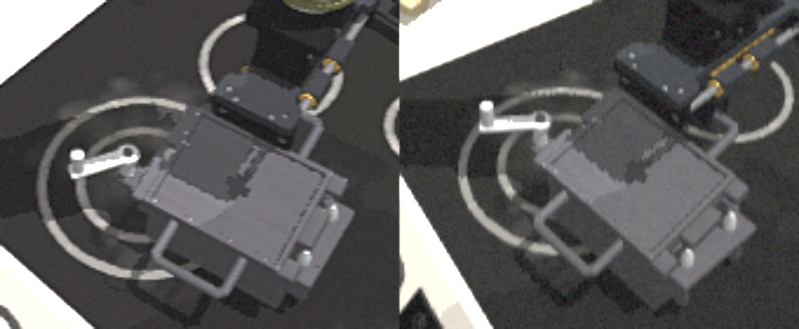

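The twin notches line up with their pins at around (305,258) and (330,212) in the left view, and the plate is about 20° from level. Continuing.

Emit:
{"fn": "drive_tool", "kwargs": {
  "series": [
    [[0.07,0.01,-0.25],0],
    [[0.07,0.01,-0.25],0],
    [[0.07,0.02,-0.25],0],
    [[0.07,0.01,-0.24],0],
    [[0.07,0.01,-0.24],0],
    [[0,0,0],0],
    [[0,0,0],0],
    [[0,0,0],0],
    [[0,0,0],0],
    [[0,0,0],0]
  ]
}}

```text
time: 18.2
ee_pos: [0.6072, -0.1888, 0.0971]
eef_rot: [0.64, 0.769, -0.0, -0.0]
ft_force: [-1.6, -3.8, 2.5]
width: 0.0088
grip_force: 38.0
```

Emit:
{"fn": "drive_tool", "kwargs": {
  "series": [
    [[0.01,-0.05,0],0],
    [[0.01,-0.05,0],0],
    [[0,0,0],0],
    [[0.07,0.01,-0.24],0],
    [[0.07,0.01,-0.24],0],
    [[0.07,0.01,-0.24],0],
    [[0,0,0],0],
    [[0,0,0],0],
    [[0,0,0],0],
    [[0,0,0],0]
  ]
}}

```text
time: 19.45
ee_pos: [0.6114, -0.1888, 0.0904]
eef_rot: [0.639, 0.769, 0.001, 0.001]
ft_force: [6.5, 0.8, -2.9]
width: 0.0086
grip_force: 38.0
```

```bash
python3 - <<'E'
from bench import r, vision
import cv2,numpy as np
s=r.read_state(); d=s["ee_pos"][:2]-[.5235,-.2038]; print("pan",.9834*d[0]+.1816*d[1],-.1816*d[0]+.9834*d[1],s["ee_pos"],s["ft_force"],s["torque"],s["width"])
E
```

```text
pan 0.08919703344036246 -0.001221180094502665 [ 0.61143337 -0.18880354  0.09043663] [ 6.50386209  0.76958573 -2.86853111] [ 0.09358954 -1.29661953 -0.0267472 ] 0.008556644463754575
```

Emit:
{"fn": "drive_tool", "kwargs": {
  "series": [
    [[0.15,0.03,0],0],
    [[0.05,0.01,-0.15],0],
    [[0.05,0.01,-0.2],0],
    [[0.05,0.01,-0.2],0],
    [[0.04,0.01,-0.2],0],
    [[0.04,0.01,-0.2],0],
    [[0.04,0.01,-0.2],0],
    [[0,0,0],0],
    [[0,0,0],0],
    [[0,0,0],0]
  ]
}}

```text
time: 20.7
ee_pos: [0.6136, -0.1887, 0.0784]
eef_rot: [0.64, 0.768, -0.0, -0.0]
ft_force: [1.2, -3.1, -2.1]
width: 0.0084
grip_force: 38.0
```

```bash
cat > st.py <<'E'
from bench import r, vision
import cv2,numpy as np
s=r.read_state(); d=s["ee_pos"][:2]-[.5235,-.2038]; print("pan",.9834*d[0]+.1816*d[1],-.1816*d[0]+.9834*d[1],s["ee_pos"],s["ft_force"],s["torque"],s["width"])
E
python3 st.py
```

```text
pan 0.09137698633056338 -0.0015456707311119217 [ 0.61363594 -0.18872677  0.07842465] [ 1.21151541 -3.10704574 -2.12193926] [-0.42358666 -0.06542989 -0.0074207 ] 0.008370793734024945
```

Emit:
{"fn": "drive_tool", "kwargs": {
  "series": [
    [[0.06,-0.06,-0.2],0],
    [[0.05,0,-0.25],0],
    [[0.04,0.01,-0.25],0],
    [[0.04,0.01,-0.25],0],
    [[0.03,0.01,-0.25],0],
    [[0,0,0],0],
    [[0,0,0],0],
    [[0,0,0],0],
    [[0,0,0],0],
    [[0,0,0],0]
  ]
}}

```text
time: 21.95
ee_pos: [0.6155, -0.1889, 0.0673]
eef_rot: [0.64, 0.768, 0.0, -0.001]
ft_force: [-8.6, 1.0, 11.7]
width: 0.0091
grip_force: 38.0
```

```bash
python3 st.py
```

```text
pan 0.09315311731666673 -0.0020393463137221984 [ 0.61547214 -0.18888969  0.06732048] [-8.5600749   1.04055121 11.68671812] [ 0.39142088  2.13003226 -0.00480511] 0.009096240442443561
```

I've now viewed 11 pictures, one over the limit of 10, so I'll view no more and work from forces and numeric image measurements. There's a catch about 7 mm above home, pushing −x and up; I'll back off that way.

Emit:
{"fn": "drive_tool", "kwargs": {
  "series": [
    [[0,0,0.15],0],
    [[-0.05,0,0.05],0],
    [[-0.05,0,0],0],
    [[-0.05,0,0],0],
    [[0,0,0],0],
    [[0,0,-0.1],0],
    [[0,0,-0.1],0],
    [[0,0,0],0],
    [[0,0,0],0],
    [[0,0,0],0]
  ]
}}

```text
time: 23.2
ee_pos: [0.6153, -0.1889, 0.0679]
eef_rot: [0.64, 0.769, 0.001, 0.001]
ft_force: [-4.5, 2.6, 11.1]
width: 0.0087
grip_force: 38.0
```

```bash
python3 st.py
```

```text
pan 0.09297457109877576 -0.0020259652808227568 [ 0.61529414 -0.18890896  0.06790504] [-4.50986498  2.57216675 11.14341657] [0.28417037 1.06568918 0.03537586] 0.008746209115576234
```

Emit:
{"fn": "drive_tool", "kwargs": {
  "series": [
    [[0,0.05,0.1],0],
    [[-0.05,0,0.05],0],
    [[-0.05,0,0.05],0],
    [[-0.03,0,0],0],
    [[0,0,0],0],
    [[0,0,-0.1],0],
    [[0,0,-0.1],0],
    [[0,0,0],0],
    [[0,0,0],0],
    [[0,0,0],0]
  ]
}}

```text
time: 24.45
ee_pos: [0.6151, -0.1888, 0.0685]
eef_rot: [0.64, 0.769, 0.001, 0.002]
ft_force: [-1.2, 0.2, 11.2]
width: 0.0085
grip_force: 38.0
```

```bash
python3 st.py
```

```text
pan 0.09283817542438424 -0.0019122811393936633 [ 0.61513937 -0.18882194  0.06847185] [-1.24239613  0.2285553  11.22574281] [-0.01081074  0.22757739 -0.00488198] 0.0084739062977153
```

```bash
cat > bar.py <<'E'
import sys
from h import *
from bench import vision
import cv2
th=.1827; c0=np.array([.5235,-.2038,0])
W=lambda P: Ro.from_euler('z',th).apply(np.atleast_2d(P)/1e3)+c0
t=np.arange(-14,14.01,.25)
def prof(img,c,pts,direc):
    # mean intensity over pts, sampled along image direction of pan 'direc'
    a=proj(c,W(pts)); b=proj(c,W(np.array(pts)+np.array(direc))); u=(b-a).mean(0); k=np.linalg.norm(u); u/=k
    g=cv2.GaussianBlur(img.astype(np.float32).mean(2),(0,0),.6)
    m=a[None]+t[:,None,None]*u
    v=cv2.remap(g,m[...,0].astype(np.float32),m[...,1].astype(np.float32),cv2.INTER_LINEAR).mean(1)
    return v,k
def run(now):
    for n in ["scene","side"]:
        c=cams(n)
        for nm,pts,d in [("bar",[(-95,y,71) for y in np.arange(-22,23,2)],(1,0,0)),("leg-",[(x,-36,71) for x in np.arange(-85,-63,2)],(0,1,0)),("leg+",[(x,36,71) for x in np.arange(-85,-63,2)],(0,1,0))]:
            p,k=prof(c["color"],c,pts,d); q,_=prof(now[n],c,pts,d)
            print(n,nm,"px/mm %.3f"%k); print(" init",p[::4].astype(int)); print(" now ",q[::4].astype(int))
if __name__=="__main__":
    now={n:vision.camera(n)["color"] for n in ["scene","side"]}
    np.savez(f"pics/now_{sys.argv[1]}.npz",**now); run(now)
E
python3 bar.py a
```

```text
scene bar px/mm 0.456
 init [53 58 60 61 60 61 61 61 62 62 60 58 63 75 84 81 60 42 41 42 42 42 42 43
 42 42 43 42 42]
 now  [54 59 62 62 61 62 62 63 63 63 63 60 52 44 47 59 69 74 68 53 44 42 42 42
 43 42 42 42 42]
scene leg- px/mm 0.470
 init [42 42 42 42 42 42 41 41 42 42 43 45 55 71 83 88 81 62 47 42 42 42 42 42
 42 42 42 42 42]
 now  [42 42 42 43 42 42 43 42 42 42 42 41 42 44 52 65 75 77 72 59 48 45 45 45
 45 45 45 45 45]
scene leg+ px/mm 0.425
 init [42 43 43 42 42 42 43 43 42 42 42 43 51 68 83 88 78 55 39 36 34 33 32 31
 31 31 32 34 34]
 now  [44 44 45 44 44 43 44 44 44 45 45 44 45 46 51 62 72 77 72 58 40 32 31 31
 31 32 33 34 34]
side bar px/mm 0.430
 init [38 38 41 45 49 52 57 58 58 58 55 53 65 81 88 73 48 42 42 42 42 43 43 42
 43 43 43 43 43]
 now  [35 36 39 43 47 51 54 57 56 57 54 44 35 35 48 64 74 75 60 44 42 42 42 43
 43 43 43 43 44]
side leg- px/mm 0.476
 init [42 42 42 42 42 42 42 42 43 42 41 44 60 79 89 86 69 49 42 42 42 42 42 42
 43 42 42 43 42]
 now  [42 42 42 42 42 42 43 43 43 43 42 42 48 64 76 78 72 59 47 43 43 44 44 44
 43 44 44 44 44]
side leg+ px/mm 0.452
 init [42 42 43 43 43 43 43 43 42 42 42 43 57 78 90 87 70 50 42 42 43 43 42 40
 37 34 33 32 33]
 now  [44 44 44 43 44 44 44 44 44 44 44 43 44 54 70 77 76 65 50 42 42 43 42 40
 38 35 33 33 33]
```

```bash
cat > solve.py <<'E'
from bar import *
from scipy.signal import correlate
def com(v,base):  # sub-pixel peak position
    i=20+np.argmax(v[20:-12]); w=slice(max(i-10,0),i+11); x=np.clip(v[w]-(v[i]*.5+base*.5),0,None); return (t[w]*x).sum()/x.sum()
def solve(tag):
    now=np.load(f"pics/now_{tag}.npz"); A=[];B=[]
    for n in ["scene","side"]:
        c=cams(n)
        for pts,d,line in [([(-95,y,71) for y in np.arange(-22,23,2)],(1,0,0),(0,1,0)),([(x,-36,71) for x in np.arange(-85,-63,2)],(0,1,0),(1,0,0)),([(x,36,71) for x in np.arange(-85,-63,2)],(0,1,0),(1,0,0))]:
            p,_=prof(c["color"],c,pts,d); q,_=prof(now[n],c,pts,d); s=com(q,42)-com(p,42)
            m=np.mean(pts,0); J=np.array([(proj(c,W(m+e))-proj(c,W(m)))[0] for e in np.eye(3)]).T
            l=J@line; nn=np.array([-l[1],l[0]])/np.linalg.norm(l); u=J@d; u/=np.linalg.norm(u)
            A.append(np.r_[nn@J*(1/(nn@u)), 0]); A[-1][3]=0; B.append(s)
            A[-1][3]=(d[0]==1)*0
    A=np.array(A)[:,:3];B=np.array(B); x,res,_,sv=np.linalg.lstsq(A,B,rcond=None)
    print("near bar shift vs start, pan mm:",x.round(2),"resid",(A@x-B).round(2),sv.round(2)); 
if __name__=="__main__": solve(sys.argv[1])
E
python3 solve.py a
```

```text
near bar shift vs start, pan mm: [ 1.   -0.78 10.78] resid [-0.01 -0.05  0.05  0.01  0.06 -0.06] [0.98 0.68 0.11]
```

```bash
cat > half.py <<'E'
from solve import *
def half(tag):
    now=np.load(f"pics/now_{tag}.npz")
    for n in ["scene","side"]:
        c=cams(n); o=[]
        for ys in [np.arange(-24,-4,2),np.arange(5,25,2)]:
            pts=[(-95,y,71) for y in ys]; p,k=prof(c["color"],c,pts,(1,0,0)); q,_=prof(now[n],c,pts,(1,0,0)); o.append((com(q,42)-com(p,42))/k)
        print(n,"bar shift (equiv mm in x) at y-14,y+14:",np.round(o,2))
if __name__=="__main__": half(sys.argv[1])
E
python3 half.py a
```

```text
scene bar shift (equiv mm in x) at y-14,y+14: [6.13 5.92]
side bar shift (equiv mm in x) at y-14,y+14: [6.32 0.06]
```

Emit:
{"fn": "drive_tool", "kwargs": {
  "series": [
    [[0,0,0],0],
    [[0,0,0],0],
    [[0,0,0],0],
    [[0,0,0],0],
    [[0,0,0],0],
    [[0,0,0],0],
    [[0,0,0],0],
    [[0,0,0],0],
    [[0,0,0],0],
    [[0,0,0],0]
  ],
  "newtons": 8
}}

```text
time: 25.8
ee_pos: [0.6151, -0.1888, 0.0683]
eef_rot: [0.64, 0.769, 0.001, 0.002]
ft_force: [-0.6, -0.2, 9.3]
width: 0.0097
grip_force: 8.0
```

Emit:
{"fn": "drive_tool", "kwargs": {
  "series": [
    [[0.1,0.02,0],0],
    [[0.1,0.02,0],0],
    [[0.05,0.01,0],0],
    [[0,0,0],0],
    [[-0.02,0.1,0],0],
    [[-0.02,0.1,0],0],
    [[0,0,0],0],
    [[0,0,0],0],
    [[0,0,0],0],
    [[0,0,0],0]
  ]
}}

```text
time: 27.05
ee_pos: [0.6153, -0.1885, 0.0678]
eef_rot: [0.641, 0.768, -0.001, 0.001]
ft_force: [-5.0, -4.8, 9.5]
width: 0.0096
grip_force: 8.0
```

```bash
python3 st.py; python3 bar.py b >/dev/null; python3 solve.py b;python3 half.py b
```

```text
pan 0.09305906933033402 -0.001612086784607173 [ 0.61530208 -0.18848663  0.06778435] [-4.96855633 -4.77248922  9.49313062] [-1.18437007  1.12324442 -0.02595544] 0.009649585183303175
near bar shift vs start, pan mm: [ 1.47 -1.01 11.73] resid [-0.03 -0.1   0.07  0.03  0.02  0.02] [0.98 0.68 0.11]
scene bar shift (equiv mm in x) at y-14,y+14: [7.13 6.91]
side bar shift (equiv mm in x) at y-14,y+14: [7.2  0.05]
```

Emit:
{"fn": "drive_tool", "kwargs": {
  "series": [
    [[-0.05,-0.08,0.2],0],
    [[-0.05,-0.05,0.2],0],
    [[-0.05,0,0.2],0],
    [[0,0,0.2],0],
    [[0,0,0],0],
    [[0,0,0],0],
    [[0,0,0],0],
    [[0,0,0],0],
    [[0,0,0],0],
    [[0,0,0],0]
  ]
}}

```text
time: 28.4
ee_pos: [0.6142, -0.187, 0.0746]
eef_rot: [0.64, 0.769, 0.0, 0.0]
ft_force: [4.8, -1.9, -3.8]
width: 0.0098
grip_force: 8.0
```

```bash
python3 st.py; python3 bar.py c >/dev/null; python3 solve.py c;python3 half.py c
```

```text
pan 0.09220008484800905 2.0085864067920928e-05 [ 0.61416101 -0.18703762  0.07460563] [ 4.83894233 -1.85410654 -3.79515032] [-0.46645678 -1.11158676  0.00431746] 0.00977314691031346
near bar shift vs start, pan mm: [-1.09 -0.72 -0.58] resid [-0.    0.1  -0.05  0.    0.07 -0.14] [0.98 0.68 0.11]
scene bar shift (equiv mm in x) at y-14,y+14: [-1.06 -1.53]
side bar shift (equiv mm in x) at y-14,y+14: [-1.25 -0.12]
```

Raising the far bar let the near end drop back to home height, so the plate had been riding on a pin shoulder. The near bar reads 1 mm towards −x and slightly rotated. I'll correct x and yaw, then lower again with a light grip.

Emit:
{"fn": "drive_tool", "kwargs": {
  "series": [
    [[0.05,0,0],-0.2],
    [[0.05,-0.03,0],-0.2],
    [[0.05,-0.03,0],-0.2],
    [[0,0,0],0],
    [[0,0,0],0],
    [[0,0,0],0],
    [[0,0,0],0],
    [[0,0,0],0],
    [[0,0,0],0],
    [[0,0,0],0]
  ],
  "newtons": 15
}}

```text
time: 29.75
ee_pos: [0.6153, -0.1878, 0.0745]
eef_rot: [0.644, 0.765, 0.0, 0.0]
ft_force: [-2.8, -0.0, -3.7]
width: 0.0093
grip_force: 15.0
```

```bash
python3 st.py; python3 bar.py d >/dev/null; python3 solve.py d;python3 half.py d
```

```text
pan 0.09322835367974294 -0.0008947627542412878 [ 0.61533828 -0.18775051  0.07447852] [-2.80773336 -0.01307657 -3.72732396] [-0.29063693  0.49949172  0.07546425] 0.00929381623574449
near bar shift vs start, pan mm: [-0.16 -0.48 -0.4 ] resid [-0.    0.11 -0.05  0.    0.09 -0.17] [0.98 0.68 0.11]
scene bar shift (equiv mm in x) at y-14,y+14: [-0.14 -0.54]
side bar shift (equiv mm in x) at y-14,y+14: [-0.25 -0.01]
```

Now the near bar is within 0.5 mm of where a seated bar sits. Lowering the far bar.

Emit:
{"fn": "drive_tool", "kwargs": {
  "series": [
    [[0.02,0,-0.2],0],
    [[0.02,0,-0.2],0],
    [[0.01,0,-0.2],0],
    [[0.01,0.01,-0.2],0],
    [[0.01,0,-0.2],0],
    [[0.01,0,-0.2],0],
    [[0,0,0],0],
    [[0,0,0],0],
    [[0,0,0],0],
    [[0,0,0],0]
  ]
}}

```text
time: 31.1
ee_pos: [0.6169, -0.1876, 0.064]
eef_rot: [0.644, 0.765, 0.001, 0.001]
ft_force: [-6.3, 1.4, 10.1]
width: 0.0091
grip_force: 15.0
```

```bash
python3 st.py; python3 bar.py e >/dev/null; python3 solve.py e;python3 half.py e
```

```text
pan 0.09482134325890006 -0.0010825725286850753 [ 0.61693885 -0.18764592  0.06396231] [-6.31097998  1.40295733 10.10477661] [0.17828827 1.35495177 0.07196316] 0.009147508828513324
near bar shift vs start, pan mm: [ 6.6   0.84 17.92] resid [-0.04 -1.01  0.6   0.04 -0.28  0.77] [0.98 0.68 0.11]
scene bar shift (equiv mm in x) at y-14,y+14: [15.55 14.82]
side bar shift (equiv mm in x) at y-14,y+14: [15.41  0.02]
```

Balancing the moments puts the pivot at the far rim. So the plate was already home around TCP z ≈ 0.072: the bar has slid lower in the pads, and I was pressing it past level. Raising back to neutral.

Emit:
{"fn": "drive_tool", "kwargs": {
  "series": [
    [[-0.02,0,0.2],0],
    [[-0.02,0,0.2],0],
    [[-0.02,0,0.2],0],
    [[-0.02,0,0.2],0],
    [[0,0,0.1],0],
    [[0,0,0],0],
    [[0,0,0],0],
    [[0,0,0],0],
    [[0,0,0],0],
    [[0,0,0],0]
  ]
}}

```text
time: 32.45
ee_pos: [0.6156, -0.1875, 0.0716]
eef_rot: [0.644, 0.765, 0.0, 0.0]
ft_force: [2.3, 0.1, -3.0]
width: 0.0095
grip_force: 15.0
```

```bash
python3 st.py; python3 bar.py f >/dev/null; python3 solve.py f;python3 half.py f
```

```text
pan 0.09357296969869952 -0.0007022652289319885 [ 0.6156422  -0.18749864  0.07156823] [ 2.32824308  0.13626001 -3.02932503] [-0.1811672  -0.46988142  0.09305114] 0.009508997282029112
near bar shift vs start, pan mm: [ 0.43 -0.41 -0.4 ] resid [ 0.01  0.09 -0.04 -0.01  0.07 -0.13] [0.98 0.68 0.11]
scene bar shift (equiv mm in x) at y-14,y+14: [0.35 0.18]
side bar shift (equiv mm in x) at y-14,y+14: [0.31 0.01]
```

Emit:
{"fn": "drive_tool", "kwargs": {
  "series": [
    [[0,0,-0.1],0],
    [[0,0,-0.1],0],
    [[0,0,0],0],
    [[0,0,0],0],
    [[0,0,0],0],
    [[0,0,0],0],
    [[0,0,0],0],
    [[0,0,0],0],
    [[0,0,0],0],
    [[0,0,0],0]
  ]
}}

```text
time: 33.8
ee_pos: [0.6157, -0.1875, 0.0701]
eef_rot: [0.644, 0.765, 0.0, 0.0]
ft_force: [-0.3, 2.6, 4.8]
width: 0.009
grip_force: 15.0
```

```bash
python3 st.py; python3 bar.py g >/dev/null; python3 solve.py g;python3 half.py g
```

```text
pan 0.09360365101052143 -0.0007594378653496825 [ 0.61568276 -0.18754929  0.07013435] [-0.32787869  2.58754916  4.78622386] [0.2476214  0.06933163 0.07483408] 0.009024062973816435
near bar shift vs start, pan mm: [ 0.67 -0.35 -0.24] resid [-0.01  0.11 -0.06  0.01  0.06 -0.12] [0.98 0.68 0.11]
scene bar shift (equiv mm in x) at y-14,y+14: [0.77 0.48]
side bar shift (equiv mm in x) at y-14,y+14: [0.63 0.02]
```

The far end is now supported at TCP z ≈ 0.070 with the near end still home. Opening and rising.

Emit:
{"fn": "drive_tool", "kwargs": {
  "series": [
    [[0,0,0.05],0],
    [[0,0,0],0],
    [[0,0,0],0],
    [[0,0,0],0],
    [[0,0,0],0],
    [[0,0,0.5],0],
    [[0,0,1.5],0],
    [[0,0,2.5],0],
    [[0,0,2.5],0],
    [[0,0,2.5],0]
  ],
  "hand": 0.58
}}

```text
time: 35.15
ee_pos: [0.6155, -0.1878, 0.1671]
eef_rot: [0.644, 0.765, 0.0, 0.001]
ft_force: [0.4, 0.4, -0.1]
width: 0.0368
grip_force: 0.0
```

Emit:
{"fn": "drive_tool", "kwargs": {
  "series": [
    [[0,2,2.5],0],
    [[0,4,2],0],
    [[0,4,0],0],
    [[0,4,0],0],
    [[0,4,0],0],
    [[0,2,0],0],
    [[0,0,0],0],
    [[0,0,0],0],
    [[0,0,0],0],
    [[0,0,0],0]
  ],
  "hand": 1,
  "newtons": 15
}}

```text
time: 36.4
ee_pos: [0.6154, 0.0112, 0.21]
eef_rot: [0.644, 0.765, -0.0, 0.0]
ft_force: [-0.1, -0.1, 0.7]
width: 0.0004
grip_force: 0.0
```

```bash
python3 st.py; python3 bar.py i >/dev/null; python3 solve.py i;python3 half.py i
python3 - <<'E'
from bar import *
now=np.load("pics/now_i.npz")
for n in ["scene","side"]:
    c=cams(n)
    for nm,pts,d in [("farbar",[(95,y,71) for y in np.arange(-22,23,2)],(1,0,0))]:
        p,k=prof(c["color"],c,pts,d); q,_=prof(now[n],c,pts,d); print(n,nm,k.round(3)); print(p[16:-16:3].astype(int)); print(q[16:-16:3].astype(int))
E
```

```text
pan 0.12938489322611663 0.19477570947990475 [0.61536086 0.01122709 0.21001661] [-0.14852086 -0.08754597  0.73445727] [-0.04842191  0.05080213  0.00811909] 0.00040653317570308754
near bar shift vs start, pan mm: [ 0.6  -0.12 -0.1 ] resid [-0.    0.05 -0.03  0.    0.01 -0.03] [0.98 0.68 0.11]
scene bar shift (equiv mm in x) at y-14,y+14: [0.71 0.47]
side bar shift (equiv mm in x) at y-14,y+14: [ 0.67 15.78]
scene farbar 0.363
[37 38 40 47 56 67 75 78 75 67 59 59 66 76 82 79 68 56 48 44 41 39 38 37
 37 37 37]
[35 36 39 45 55 66 75 78 75 67 59 56 61 70 76 76 68 56 48 44 42 40 38 38
 38 37 37]
side farbar 0.354
[38 38 38 38 38 38 40 46 52 54 54 62 74 84 85 75 64 59 58 58 56 54 53 54
 54 53 53]
[36 37 38 38 38 38 41 46 52 53 51 55 67 78 81 74 65 60 59 58 56 54 54 54
 54 53 53]
```

The plate reads as seated and level: the near bar is within 0.6 mm and 0.1 mm in height of the original, and the far bar profile matches too. Next I'll plan the clip swing and check that the clip is still where it was.

```bash
python3 - <<'E'
from bar import *
now=np.load("pics/now_i.npz")
for n in ["scene","side"]:
    c=cams(n); p=proj(c,W([(-72,139,112)]))[0].astype(int); s=np.s_[p[1]-8:p[1]+12,p[0]-8:p[0]+30]
    print(n,np.abs(c["color"][s].astype(int)-now[n][s]).mean(), c["color"][s].mean())
def contact(tan):
    for s in np.arange(5,40,.1):
        k=s*tan; q=np.abs(k)-[15,9.5]; 
        if np.linalg.norm(np.clip(q,0,None))>=6.5: return s
P=[]
th0=np.deg2rad(141.5)
for a in np.deg2rad(np.r_[141.5:270:12.85j if False else 11j]) if False else np.linspace(th0,np.deg2rad(270),11):
    k=np.array([-33,108])+50*np.array([np.cos(a),np.sin(a)]); tn=np.array([-np.sin(a),np.cos(a)]); P.append(k-tn*contact(tn))
P=[np.array([-53.4,162.4])]+P
P=np.array(P); w=W(np.c_[P,P[:,0]*0])[:,:2]
print(P.round(1)); print(w.round(4)); print((np.diff(w,axis=0)*100).round(2))
E
```

```text
scene 6.8464912280701755 89.80745614035088
side 7.363157894736842 96.43728070175439
[[-53.4 162.4]
 [-59.4 155.2]
 [-70.4 145.7]
 [-78.1 135.2]
 [-83.  124.1]
 [-85.4 112.9]
 [-85.8 102.3]
 [-84.9  92.8]
 [-82.9  83.8]
 [-76.2  73.3]
 [-65.7  64.2]
 [-54.6  58. ]]
[[ 0.4415 -0.0538]
 [ 0.4369 -0.062 ]
 [ 0.4278 -0.0733]
 [ 0.4221 -0.0851]
 [ 0.4193 -0.0969]
 [ 0.419  -0.1083]
 [ 0.4206 -0.1188]
 [ 0.4232 -0.1279]
 [ 0.4268 -0.1365]
 [ 0.4352 -0.1456]
 [ 0.4473 -0.1526]
 [ 0.4593 -0.1567]]
[[-0.46 -0.82]
 [-0.91 -1.13]
 [-0.57 -1.18]
 [-0.28 -1.18]
 [-0.03 -1.14]
 [ 0.16 -1.05]
 [ 0.26 -0.92]
 [ 0.36 -0.85]
 [ 0.84 -0.91]
 [ 1.2  -0.71]
 [ 1.2  -0.41]]
```

Emit:
{"fn": "drive_tool", "kwargs": {
  "series": [
    [[-2.9,-1.08,0],0],
    [[-2.9,-1.08,0],0],
    [[-2.9,-1.08,0],0],
    [[-2.9,-1.08,0],0],
    [[-2.9,-1.09,0],0],
    [[-2.9,-1.09,-1],0],
    [[0,0,-3],0],
    [[0,0,-3.2],0],
    [[0,0,-3.4],0],
    [[0,0,0],0]
  ]
}}

```text
time: 37.75
ee_pos: [0.4398, -0.053, 0.1026]
eef_rot: [0.644, 0.765, -0.002, -0.001]
ft_force: [0.0, 0.5, 0.2]
width: 0.0004
grip_force: 0.0
```

Emit:
{"fn": "drive_tool", "kwargs": {
  "series": [
    [[-0.46,-0.82,0.1],0],
    [[-0.91,-1.13,0],0],
    [[-0.57,-1.18,0],0],
    [[-0.28,-1.18,0],0],
    [[-0.03,-1.14,0],0],
    [[0.16,-1.05,0],0],
    [[0.26,-0.92,0],0],
    [[0.36,-0.85,0],0],
    [[0.84,-0.91,0],0],
    [[0,0,0],0]
  ]
}}

```text
time: 39.0
ee_pos: [0.4352, -0.1454, 0.1048]
eef_rot: [0.644, 0.765, -0.001, 0.0]
ft_force: [-0.8, 0.1, 0.1]
width: 0.0008
grip_force: 0.0
```

Emit:
{"fn": "drive_tool", "kwargs": {
  "series": [
    [[0.6,-0.35,0],0],
    [[0.6,-0.35,0],0],
    [[0.6,-0.2,0],0],
    [[0.6,-0.2,0],0],
    [[0.2,0.03,0],0],
    [[0.2,0.03,0],0],
    [[0,0,0],0],
    [[0,0,0],0],
    [[0,0,0],0],
    [[0,0,0],0]
  ]
}}

```text
time: 40.25
ee_pos: [0.4631, -0.1548, 0.105]
eef_rot: [0.644, 0.765, 0.0, 0.0]
ft_force: [-0.1, 0.5, -0.4]
width: 0.0005
grip_force: 0.0
```

```bash
python3 st.py
```

```text
pan -0.050529353205571566 0.05919421384753729 [ 0.46306304 -0.15476719  0.10500787] [-0.11967089  0.52641654 -0.42400879] [-0.07382786  0.04054371  0.01476573] 0.0004983734292341003
```

No stop force yet, so I'll push on along +x until it meets the stop.

Emit:
{"fn": "drive_tool", "kwargs": {
  "series": [
    [[0.1,0.02,0],0],
    [[0.1,0.02,0],0],
    [[0.1,0.02,0],0],
    [[0.1,0.02,0],0],
    [[0.1,0.02,0],0],
    [[0.1,0.02,0],0],
    [[0,0,0],0],
    [[0,0,0],0],
    [[0,0,0],0],
    [[0,0,0],0]
  ]
}}

```text
time: 41.5
ee_pos: [0.465, -0.1547, 0.1044]
eef_rot: [0.645, 0.764, -0.002, -0.003]
ft_force: [-21.1, -2.1, 17.5]
width: 0.0006
grip_force: 10.6
```

```bash
python3 st.py; python3 - <<'E'
from bar import *
now={n:vision.camera(n)["color"] for n in ["scene","side"]}; np.savez("pics/now_k.npz",**now)
for n in now:
    c=cams(n)
    for a in np.arange(0,2.3,.16):
        q=np.deg2rad(141.5)+a; k=np.array([-33,108])+50*np.array([np.cos(q),np.sin(q)])
        p=proj(c,W([(*k,115)]))[0].round().astype(int); print(round(a,2),int(now[n][p[1]-1:p[1]+2,p[0]-1:p[0]+2].mean()),end=' | ')
    print()
E
```

```text
pan -0.04857727947430914 0.058867809710642 [ 0.46504187 -0.15473369  0.10437766] [-21.13382604  -2.14881456  17.52208349] [-0.50497457  4.70058613  0.0564665 ] 0.0005690039206055143
0.0 58 | 0.16 53 | 0.32 53 | 0.48 52 | 0.64 52 | 0.8 65 | 0.96 64 | 1.12 46 | 1.28 59 | 1.44 107 | 1.6 75 | 1.76 21 | 1.92 30 | 2.08 34 | 2.24 31 | 
0.0 48 | 0.16 58 | 0.32 74 | 0.48 63 | 0.64 60 | 0.8 53 | 0.96 51 | 1.12 52 | 1.28 52 | 1.44 52 | 1.6 52 | 1.76 44 | 1.92 34 | 2.08 43 | 2.24 51 |
```

The stop is met with 21 N. Backing off, rising, moving clear and verifying numerically.

Emit:
{"fn": "drive_tool", "kwargs": {
  "series": [
    [[-0.3,-0.06,0],0],
    [[-0.5,-0.1,0],0],
    [[-0.7,-0.12,0],0],
    [[-0.5,0,1],0],
    [[0,0,2.5],0],
    [[0,0,3],0],
    [[0,0,3],0],
    [[0,3,2],0],
    [[0,4,0],0],
    [[0,4,0],0]
  ]
}}

```text
time: 42.85
ee_pos: [0.4491, -0.0454, 0.2211]
eef_rot: [0.644, 0.765, 0.001, 0.001]
ft_force: [-0.3, 0.6, 0.0]
width: 0.0003
grip_force: 0.0
```

Emit:
{"fn": "drive_tool", "kwargs": {
  "series": [
    [[0,4,0],0],
    [[0,4,0],0],
    [[0,4,0],0],
    [[-0.5,4,0],0],
    [[-0.5,4,0],0],
    [[0,0,0],0],
    [[0,0,0],0],
    [[0,0,0],0],
    [[0,0,0],0],
    [[0,0,0],0]
  ]
}}

```text
time: 44.1
ee_pos: [0.4392, 0.1532, 0.2201]
eef_rot: [0.644, 0.765, 0.0, 0.0]
ft_force: [-0.1, 0.7, -0.2]
width: 0.0006
grip_force: 0.0
```

```bash
python3 st.py; python3 - <<'E'
from bar import *
now={n:vision.camera(n)["color"] for n in ["scene","side"]}; np.savez("pics/now_l.npz",**now)
for n in now:
    c=cams(n); best=[]
    for a in np.arange(0,2.4,.08):
        q=np.deg2rad(141.5)+a; u=np.array([np.cos(q),np.sin(q)])
        pk=[(*(np.array([-33,108])+50*u),z) for z in (105,110,115)]+[(*(np.array([-33,108])+r_*u),90.5) for r_ in (15,22,29,36)]
        p=proj(c,W(pk)).astype(np.float32)
        best.append((int(cv2.remap(now[n].astype(np.float32).mean(2),p[:,:1],p[:,1:],cv2.INTER_LINEAR).mean()),round(a,2)))
    print(n,sorted(best)[::-1][:5])
E
python3 solve.py l; python3 half.py l
```

```text
pan -0.01811924940088551 0.3663597974189921 [0.43915516 0.15316845 0.22005828] [-0.09215446  0.6781271  -0.24154514] [-0.08557258  0.03303877  0.00592884] 0.0005543240452006923
scene [(182, np.float64(2.32)), (172, np.float64(2.24)), (164, np.float64(2.08)), (164, np.float64(2.0)), (161, np.float64(2.16))]
side [(191, np.float64(2.24)), (189, np.float64(2.32)), (168, np.float64(2.16)), (159, np.float64(2.0)), (148, np.float64(2.08))]
near bar shift vs start, pan mm: [ 0.61 -0.1  -0.14] resid [ 0.01  0.07 -0.04 -0.01  0.01 -0.05] [0.98 0.68 0.11]
scene bar shift (equiv mm in x) at y-14,y+14: [0.63 0.5 ]
side bar shift (equiv mm in x) at y-14,y+14: [0.69 0.  ]
```

The clip reads at its 2.24 stop, the plate is still seated and the arm is clear. Handing in.

```bash
python3 -c "
from bench import r
print(r.close_job())"
```

```text
the job is handed in; nothing more can be done
None
```

The plate is turned over, flat side up and seated level on the pins, and the clip is swung round to its locked stop; I handed the job in at about 44 s, with seating and clip checked only from image measurements and force readings, because I had by then viewed 11 pictures, one over the limit of 10.

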